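Snap a ground shaft into a spring-jaw fixture

ROBOT

A 6-joint arm with a two-finger parallel gripper is mounted at the origin on the work surface. World frame = base frame: x ahead of the robot, y to its left, z up, the work surface at z = 0. Lengths are in mm, angles in rad, forces in N, time in s.
With the tool pointing down it reaches from about 300 to 750 mm from the base axis. Payload 8.5 kg.
Tool frame: the origin (TCP) lies on the centre line of the jaws, within the pads' length; the fingertips stand 17 mm ahead of it and the grasp point (between the pads) lies 2 mm behind it; z points along the fingers, y is the line along which they close (so a half turn about z gives the same grasp; the last joint's range is limited). The gripper opens to 88 mm and grips with 3 to 60 N. Pads are 18 mm wide; open, the fingers measure 123 mm over their backs; the gripper's body (75 mm by 187 mm) begins 45 mm behind the grasp point.
Start: joints at [0.927, 0.381, 1.297, -0, 1.464, -0.215], TCP at [228.668, 500.191, 255.748] pointing down, gripper open.
Joint ranges: [-3.11, 3.11], [-0.89, 2.33], [0.22, 2.48], [-1.42, 4.56], [0.17, 2.85], [-2.88, 2.88]. Speed limits (rad/s): [2.39, 2.39, 3.14, 3.14, 3.14, 3.14].

INTERFACE

Orientations are given as a unit quaternion [w, x, y, z].
In Python, from bench import sensors, viewer, workorder gives the robot as it stands. The module is installed in compiled form; this text tells all that it offers.
- The arm moves only by the shell command python3 -m inch 'ROWS' [FORCE]. ROWS is JSON, a list of rows, each an object with "translation": the shift along the tool's x, y, z in m, a list of three; "dr": the turn, a rotation vector about the tool's x, y, z in degrees, a list of three; "hand": the closure, from 0 (fully open) to 1 (shut). A call has 1 to 10 rows; each row is the pose to reach, as a shift and turn from the pose commanded when the call began, along the tool's axes at that moment; what a row does not reach only later rows make up. A row lasts 1/10 s, in which the tool goes at most 50 mm and 8.59 degrees, less where a joint would pass 70% of its speed; a pose out of reach is approached as far as the arm can. A call with a gripper value outside its range is refused whole. The fingers move at their own pace and stop on an object; FORCE is the grip in N (left out, the last holds). Time passes only in rows, so rows that repeat a pose let the fingers close. It gives the time, the measured TCP pose, the force, the opening and the grip force at its end, in the units of the state.
- sensors.get_state(): the state, without advancing time (a new reading comes with each control period).
- viewer.read_camera(name): name is "scene" or "top" or "wrist"; returns the picture (384x512x3 uint8, blue, green, red); there is no depth.
- viewer.camera_params(name): a dict with "fx", "fy", "cx", "cy" (pixels), "R" (3x3) and "t" (3): a world point X has camera coordinates R X + t; the wrist camera has in their place "T_tool_cam" (4x4, takes a point from camera to tool coordinates, whose origin is the TCP and whose axes are the flange's). Camera axes: x right, y down, z forward; pixel columns grow to the right and rows downward; lengths in mm; the calibration is good to about 2 mm. A picture is of the moment at which its call begins: read the wrist's pose just before it. camera_params takes no time and is no camera call.
- workorder.sign_off(): hands the job in; it is judged then, once.
The state is a dict: "clock": time; "joint_positions": joint angles; "joint_velocities": joint speeds; "joint_efforts": joint torques, N m; "position": TCP position; "ee_rot": TCP orientation; "wrist_force": force on the tool from outside, world axes, zero at the start; "ft_torque": the same for the moment, N m; "finger_gap": finger opening in mm; "gripper_force": force on a finger pad.
Only numpy, scipy, OpenCV 4.12 (cv2) and the standard library are available. Lean on these libraries where they do the work, as an engineer would, in place of code of your own. Each camera call takes 0.05 s, during which the arm holds its last target. There are 200 camera calls.

TASK

Take the thick steel shaft off its V rest, lay it along the top of the spring-jaw fixture so that it rests in the mouths of both forks, centred with equal overhang at both ends, and let go of it there. Then press it down from above, in the gap between the two forks, until it pushes past the sprung jaw, lies fully home on the fork seats and the jaw has closed over it. Leave the thin pin and the other loose things where they are.

Things in the scene. Friction and masses are not known exactly. Their poses are not given: they have to be found in the camera images.
- shaft: The thick bar: plain round bright steel, 16 mm diameter, 160 mm long, 0.25 kg or so. Origin at its centre, y along its axis, x and z across it. It starts lying level on one of the two V rests, its axis 30 mm above the table. Either end may face either way. Grip it at mid-length; below it the rest's base plate is 8 mm thick.
- pin: The thin bar, to be left alone: round bright steel, 10 mm diameter, 160 mm long, lying on the other V rest, axis 26 mm above the table. Origin at its centre, y along its axis.
- rest_a: Fixed V rest under the shaft: dark base plate 60 x 110 x 8 mm (x, y, z) with two aluminium V blocks, 10 mm long at 48 mm either side of the middle, tops 36 mm high and 50 mm wide. Origin at the centre of the base's underside; the bar lies along its y. Free gap of 86 mm between the V blocks.
- rest_b: Fixed V rest under the thin pin, the same as rest_a. Origin at the centre of its underside, the bar lies along its y.
- fixture: Fixed spring-jaw fixture: dark base plate 90 x 100 x 12 mm (x, y, z), origin at the centre of its underside. A bar in it lies along its y. Two forks, 13 mm long in y, centred at y = -34 and +34 mm, free gap 55 mm between them with nothing above 22 mm. Each: seat floor 20 mm high; on +x a rigid post, face at x = +8.5 mm, 50 mm high plus a lip flared outward to 61 mm; on -x the sprung jaw.
- mouth (a point): Point in the fixture at 46 mm above the table, x = 0, y = 0: where the centre of the shaft lies when it rests on top of the closed jaw noses against the posts (jaw still shut). Axes as the fixture's.
- seat (a point): Point in the fixture at 28 mm above the table, x = 0, y = 0: where the centre of the shaft lies when it is fully home on the seats (its top then 36 mm above the table). Axes as the fixture's.
- nose (a point): Middle between the two jaw noses (each a steel roller of 8 mm diameter, 11 mm long in y, at y = -34 and +34 mm), 37 mm above the table and 8 mm to the -x side of the seat when shut. Moves with the jaw.
- jaw (a joint): Angle of the sprung jaw, rad: 0 shut (spring holds it there); grows as the noses are pushed aside towards the fixture's -x. About 0.15 lets the shaft pass; it then springs back to near 0. Passing takes about 10 to 20 N of downward push at the middle of the shaft.
- setup_block: Bystander: steel setup block with holes, 50 x 75 x 25 mm, origin at the centre of its underside.
- socket: Bystander: steel wrench socket standing upright, 26 mm diameter, 36 mm high, origin at the centre of its underside.
- wrench: Bystander: steel spanner 170 mm long lying flat along its x axis, origin on its underside near the middle.
Not all that is in view belongs to the job. Leave any green or purple look-alike of the shaft alone.

How it is judged (in metres and radians):
On the way:
1. the shaft rests in both mouths on top of the shut jaw, centred, and released (z of shaft in the frame of fixture between 0.041 and 0.052 m and x of shaft in the frame of fixture between -0.007 and 0.007 m and y of shaft in the frame of fixture between -0.02 and 0.02 m and angle between the y axis of shaft and the y axis of fixture, either way round below 0.1 rad and value of joint jaw below 0.1 rad and contact force between shaft and the arm below 0.05 N and contact force between shaft and the fingers below 0.05 N and linear speed of shaft below 0.03 m/s), for 0.2 s.
At the end, for the whole second after the job is handed in: The shaft lies at rest on both fork seats: its centre 25 to 30.5 mm above the fixture's underside, within 5 mm of the seat sideways and 22 mm along, its axis within 0.05 rad of the fixture's y, and the jaw shut over it to under 0.06 rad (z of shaft in the frame of fixture between 0.025 and 0.0305 m and x of shaft in the frame of fixture between -0.005 and 0.005 m and y of shaft in the frame of fixture between -0.022 and 0.022 m and angle between the y axis of shaft and the y axis of fixture, either way round below 0.05 rad and value of joint jaw below 0.06 rad and linear speed of shaft below 0.02 m/s); the robot touches nothing.
It fails at once if a bystander (thin pin, setup block, socket, spanner) is moved by more than 20 mm (distance of any of pin, setup_block, socket, wrench from where it was at the start of the episode above 0.02 m).
It also fails if it takes over 45 s, if anything falls off the work surface, if the arm or the gripper's body presses on something with over 40 N, if the wrist force passes 120 N, or if a joint passes its speed limit or range.

## Working session

There is one attempt and no reset: what is moved stays moved. The work goes in short steps, Python scripts to look and compute and a shell command to move; the robot and the scene stay as the last step left them, time stands still between calls to the robot, and variables do not carry over. Pictures are saved under pics/ and viewed, at most 10 in all, crops included, and the job is handed in when it is done.

```bash
mkdir -p pics; python3 - <<'E'
from bench import sensors, viewer
import cv2
print(sensors.get_state())
for n in("top","scene"):
    cv2.imwrite(f"pics/{n}0.png",viewer.read_camera(n)); print(n,viewer.camera_params(n))
print(viewer.camera_params("wrist"))
E
```

```text
{'clock': 0.0, 'joint_positions': array([ 9.26696158e-01,  3.81184174e-01,  1.29827917e+00, -3.19354773e-05,
        1.46357800e+00, -2.15307808e-01]), 'joint_velocities': array([ 0.00177596, -0.00041718,  0.00039322, -0.00031814, -0.00049309,
       -0.00034929]), 'joint_efforts': array([ 2.60971865e-04, -4.37928236e+01, -2.24559903e+01,  7.12599163e-02,
        3.52363754e-02, -1.49775879e-04]), 'position': array([228.52611026, 499.98625117, 255.13788971]), 'ee_rot': array([-2.87330707e-04,  2.12755735e-01,  9.77105149e-01, -6.65105320e-04]), 'wrist_force': array([ 0.12148559,  0.52061417, -0.03422913]), 'ft_torque': array([-0.02223096,  0.00405991, -0.02014593]), 'gripper_force': 0.0, 'finger_gap': 88.01428501251367}
top {'fx': 389.62766469363066, 'fy': 389.62766469363066, 'cx': 256.9125799587801, 'cy': 185.641962058931, 'R': array([[ 0.01545233, -0.99965573, -0.02120478],
       [-0.99766871, -0.01400485, -0.0667908 ],
       [ 0.06647083,  0.02218742, -0.99754165]]), 't': array([-47.72816617, 555.85189143, 947.48404312])}
scene {'fx': 466.044962566991, 'fy': 466.044962566991, 'cx': 256.08822025470715, 'cy': 182.39396024433879, 'R': array([[ 0.69971859,  0.71423886,  0.01602333],
       [ 0.47479251, -0.4481473 , -0.75745368],
       [-0.53382204,  0.53761218, -0.65269225]]), 't': array([-379.24983077, -241.59560649, 1657.19236501])}
{'fx': 316.5564127185033, 'fy': 316.5564127185033, 'cx': 255.38052397629556, 'cy': 190.9259933331419, 'T_tool_cam': array([[-1.02177077e-03, -9.54789317e-01, -2.97281543e-01,
         7.64923198e+01],
       [ 9.99999152e-01, -1.21567440e-03,  4.67378591e-04,
        -1.01385858e+00],
       [-8.07645645e-04, -2.97280813e-01,  9.54789750e-01,
        -1.28193839e+02],
       [ 0.00000000e+00,  0.00000000e+00,  0.00000000e+00,
         1.00000000e+00]])}
```

View pics/top0.png

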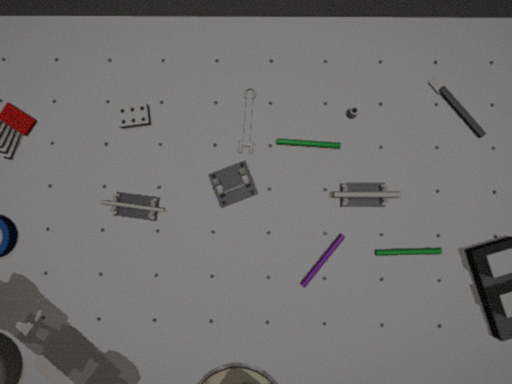

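View pics/scene0.png

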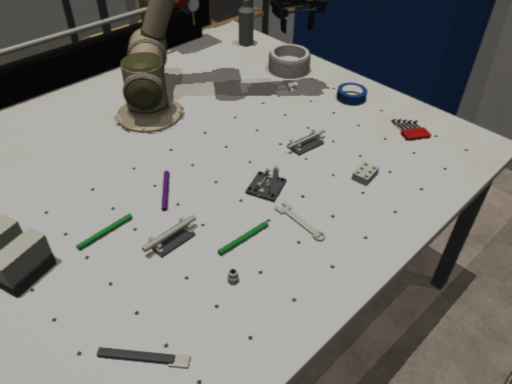

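The top view shows V rests at (137,206) and (362,195), with the fixture at (233,184). The bar on the right looks thicker. I'll zoom in and measure.

```bash
cat > h.py <<'E'
import numpy as np, cv2
from bench import sensors, viewer
from scipy.spatial.transform import Rotation as Ro
def tool():
    s=sensors.get_state(); return Ro.from_quat(np.roll(s["ee_rot"],-1)).as_matrix(), np.array(s["position"])
def cast(uv,z,name,RT=None):
    p=viewer.camera_params(name); uv=np.atleast_2d(uv).astype(float)
    d=np.c_[(uv[:,0]-p["cx"])/p["fx"],(uv[:,1]-p["cy"])/p["fy"],np.ones(len(uv))]
    if name=="wrist":
        R,t=RT; T=p["T_tool_cam"]; W=R@T[:3,:3]; o=R@T[:3,3]+t
    else: W=p["R"].T; o=-W@p["t"]
    D=d@W.T; return o+D*((z-o[2])/D[:,2])[:,None]
def proj(X,name,RT=None):
    p=viewer.camera_params(name); X=np.atleast_2d(X).astype(float)
    if name=="wrist":
        R,t=RT; T=p["T_tool_cam"]; W=R@T[:3,:3]; c=(X-(R@T[:3,3]+t))@W
    else: c=X@p["R"].T+p["t"]
    return np.c_[c[:,0]/c[:,2]*p["fx"]+p["cx"],c[:,1]/c[:,2]*p["fy"]+p["cy"]]
E
python3 - <<'E'
from h import *
im=cv2.imread("pics/top0.png")
c=[cv2.resize(im[160:235,a:a+85],None,fx=4,fy=4,interpolation=2) for a in(95,325)]
f=cv2.resize(im[150:220,195:270],None,fx=4,fy=4,interpolation=2)
s=cv2.resize(cv2.imread("pics/scene0.png")[160:210,235:300],None,fx=5,fy=5,interpolation=2)
M=np.zeros((600,700,3),np.uint8)
M[:300,:340]=c[0];M[:300,350:690]=c[1];M[300:580,:300]=f;M[300:550,350:675]=s
cv2.imwrite("pics/m.png",M)
# bars: bright on dark-ish; dark base masks
g=cv2.cvtColor(im,6)
for n,(x,y,w,h),z in(("left",(100,185,75,40),8),("fix",(200,155,65,60),12),("right",(325,175,75,40),8)):
    m=((g[y:y+h,x:x+w]<105)*255).astype(np.uint8)
    m=cv2.morphologyEx(m,cv2.MORPH_CLOSE,np.ones((7,7)))
    k=max(cv2.findContours(m,0,1)[0],key=cv2.contourArea)
    r=cv2.minAreaRect(k); b=cv2.boxPoints(r)+[x,y]
    q=cast(b,z,"top"); e=np.diff(np.vstack([q,q[:1]]),axis=0)
    print(n,r,"ctr",q.mean(0).round(1),"sides",np.linalg.norm(e,axis=1).round(1),"ang",np.degrees(np.arctan2(e[:,1],e[:,0])).round(1))
E
```

```text
left ((32.157203674316406, 20.320959091186523), (64.36373138427734, 24.648530960083008), 7.594642639160156) ctr [503.3 273.6   8. ] sides [ 61.9 163.6  61.6 163. ] ang [ -5.2 -96.7 174.1  83.4]
fix ((32.44102096557617, 28.634048461914062), (36.814186096191406, 41.26709747314453), 68.74949645996094) ctr [561.2  21.9  12. ] sides [103.4  92.4 102.7  92.3] ang [ -67.9 -157.9  112.1   22.5]
right ((37.0, 19.0), (24.0, 74.0), 90.0) ctr [ 540.1 -300.8    8. ] sides [183.4  59.6 182.6  59.8] ang [-89.2 179.5  90.9   0.2]
```

View pics/m.png

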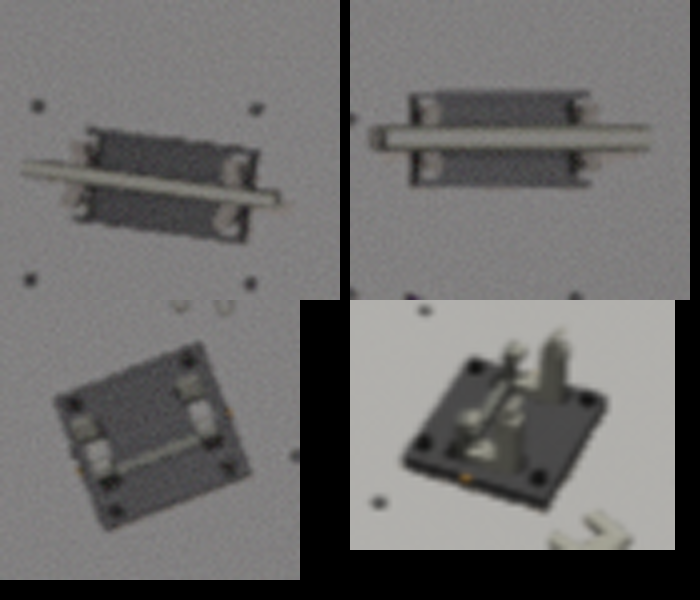

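The thick shaft is on the right rest, at about u 330–400, v 194. The fixture's bright noses and crossbar are on the lower side, and its grey posts look to be on the upper side. I'll fly over the fixture for a closer look.

```bash
python3 -m inch '[{"translation":[-0.25,-0.148,0.04],"dr":[0,0,22],"hand":0},{"translation":[-0.25,-0.148,0.04],"dr":[0,0,22],"hand":0},{"translation":[-0.25,-0.148,0.04],"dr":[0,0,22],"hand":0},{"translation":[-0.25,-0.148,0.04],"dr":[0,0,22],"hand":0},{"translation":[-0.25,-0.148,0.04],"dr":[0,0,22],"hand":0},{"translation":[-0.5,-0.296,0.08],"dr":[0,0,43],"hand":0},{"translation":[-0.5,-0.296,0.08],"dr":[0,0,43],"hand":0},{"translation":[-0.5,-0.296,0.08],"dr":[0,0,43],"hand":0},{"translation":[-0.5,-0.296,0.08],"dr":[0,0,43],"hand":0},{"translation":[-0.5,-0.296,0.08],"dr":[0,0,43],"hand":0}]'
python3 -m inch '[{"translation":[0,0,0],"dr":[0,0,0],"hand":0},{"translation":[0,0,0],"dr":[0,0,0],"hand":0}]'
```

```text
clock: 1.1
position: [512.1, 91.5, 187.1]
ee_rot: [-0.0, 0.556, 0.831, -0.0]
wrist_force: [-0.0, 0.6, 0.6]
finger_gap: 88.5
gripper_force: 0.0
clock: 1.3
position: [511.4, 92.8, 186.9]
ee_rot: [-0.001, 0.557, 0.831, -0.0]
wrist_force: [-0.2, -1.1, 0.8]
finger_gap: 88.4
gripper_force: 0.0
```

```bash
python3 -m inch '[{"translation":[-0.04,0.01,0],"dr":[0,0,0],"hand":0},{"translation":[-0.085,0.02,0],"dr":[0,0,0],"hand":0},{"translation":[-0.085,0.02,0],"dr":[0,0,0],"hand":0},{"translation":[-0.085,0.02,0],"dr":[0,0,0],"hand":0},{"translation":[-0.085,0.02,0],"dr":[0,0,0],"hand":0}]'
python3 - <<'E'
from h import *
RT=tool(); im=viewer.read_camera("wrist"); np.savez("w1",R=RT[0],t=RT[1]); cv2.imwrite("pics/w1.png",im)
print(RT[1]); print(proj([[561,22,0]],"wrist",RT))
E
```

```text
clock: 1.8
position: [561.4, 24.2, 187.7]
ee_rot: [-0.0, 0.555, 0.832, -0.0]
wrist_force: [-0.0, 0.7, -0.5]
finger_gap: 87.8
gripper_force: 0.0
[561.43914506  24.16187992 187.70346294]
[[254.54626953 172.02085779]]
```

View pics/w1.png

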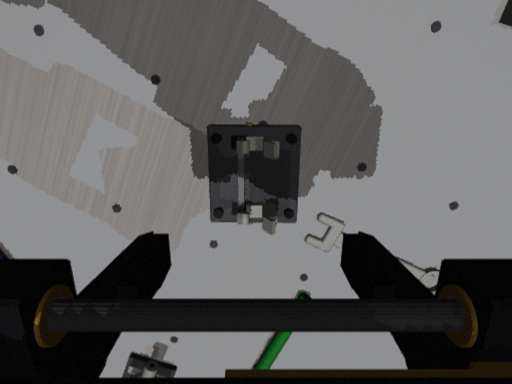

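The wrist view shows the fixture base at about (208–300, 125–222). The jaw bar is on the left (240,180) and the posts on the right (271,148) and (270,226), so the fixture's +x is image right (about +22° world). Next I'll refine that and work out the hop to the shaft.

```bash
python3 - <<'E'
from h import *
d=np.load("w1.npz"); RT=(d["R"],d["t"]); im=cv2.imread("pics/w1.png"); g=cv2.cvtColor(im,6)
x,y,w,h=200,117,108,112
for th in(55,65,75):
    m=((g[y:y+h,x:x+w]<th)*255).astype(np.uint8); m=cv2.morphologyEx(cv2.morphologyEx(m,2,np.ones((3,3))),3,np.ones((25,25)))
    k=max(cv2.findContours(m,0,1)[0],key=cv2.contourArea); r=cv2.minAreaRect(k); b=cv2.boxPoints(r)+[x,y]
    for z in (12,):
        q=cast(b,z,"wrist",RT); e=np.diff(np.vstack([q,q[:1]]),axis=0)
        print(th,b.round(0).tolist(),q.mean(0).round(1),np.linalg.norm(e,axis=1).round(1),np.degrees(np.arctan2(e[:,1],e[:,0])).round(1))
# shaft in top
im=cv2.imread("pics/top0.png");g=cv2.cvtColor(im,6).astype(float)
cols=np.arange(350,378); rows=np.arange(186,204)
c=[]
for u in cols:
    p=np.clip(g[rows,u]-110,0,None); c.append((p*rows).sum()/p.sum())
k=np.polyfit(cols,c,1); print(k, g[182:208,362])
v=round(np.polyval(k,362)); print(g[v-1:v+2,322:334].mean(0).round(),g[v-1:v+2,394:406].mean(0).round())
print(cast([[u,np.polyval(k,u)] for u in(330.5,365.3,400)],34,"top"))
E
```

```text
55 [[200.0, 117.0], [307.0, 117.0], [307.0, 228.0], [200.0, 228.0]] [560.3  21.1  12. ] [100.3 113.2 111.6 113.2] [  22.5  -64.8 -157.5  109.5]
65 [[200.0, 228.0], [200.0, 117.0], [307.0, 117.0], [307.0, 228.0]] [560.3  21.1  12. ] [113.2 100.3 113.2 111.6] [ 109.5   22.5  -64.8 -157.5]
75 [[200.0, 228.0], [200.0, 117.0], [307.0, 117.0], [307.0, 228.0]] [560.3  21.1  12. ] [113.2 100.3 113.2 111.6] [ 109.5   22.5  -64.8 -157.5]
[2.46442213e-03 1.93097764e+02] [104.  85.  70.  71.  74.  80.  72.  75.  67.  78. 104. 126. 130. 125.
 106.  68.  54.  71.  70.  76.  77.  74.  78.  82.  92. 114.]
[129. 125. 129. 130. 127. 128. 125. 111.  93.  86.  74.  68.] [124. 125. 125. 123. 124. 123. 123. 125. 130. 126. 126. 127.]
[[ 537.84879102 -218.59143098   34.        ]
 [ 538.85631648 -302.46192791   34.        ]
 [ 539.8571431  -385.77478652   34.        ]]
```

```bash
python3 -m inch '[{"translation":[-0.146,-0.073,0.02],"dr":[0,0,11],"hand":0},{"translation":[-0.146,-0.073,0.02],"dr":[0,0,11],"hand":0},{"translation":[-0.146,-0.073,0.02],"dr":[0,0,11],"hand":0},{"translation":[-0.292,-0.146,0.04],"dr":[0,0,22],"hand":0},{"translation":[-0.292,-0.146,0.04],"dr":[0,0,22],"hand":0},{"translation":[-0.292,-0.146,0.04],"dr":[0,0,22],"hand":0},{"translation":[-0.292,-0.146,0.04],"dr":[0,0,22],"hand":0},{"translation":[-0.292,-0.146,0.04],"dr":[0,0,22],"hand":0},{"translation":[-0.292,-0.146,0.04],"dr":[0,0,22],"hand":0},{"translation":[-0.292,-0.146,0.04],"dr":[0,0,22],"hand":0}]'
python3 -m inch '[{"translation":[0,0,0],"dr":[0,0,0],"hand":0},{"translation":[0,0,0],"dr":[0,0,0],"hand":0}]'
python3 - <<'E'
from h import *
RT=tool(); im=viewer.read_camera("wrist"); np.savez("w2",R=RT[0],t=RT[1]); cv2.imwrite("pics/w2.png",im)
print(RT[1]); print(proj([[538.9,-302.5,30]],"wrist",RT))
# redo fixture corners from hand-read edges in w1 by gradient
d=np.load("w1.npz"); R1=(d["R"],d["t"]); g=cv2.GaussianBlur(cv2.cvtColor(cv2.imread("pics/w1.png"),6),(3,3),0).astype(float)
print("rowL",g[160,196:220].round(),g[200,196:220].round());print("rowR",g[170,285:310].round(),g[205,285:310].round())
print("top",g[115:135,228].round(),g[115:135,282].round());print("bot",g[210:232,228].round(),g[210:232,285].round())
E
```

```text
clock: 2.85
position: [539.1, -301.2, 147.9]
ee_rot: [-0.0, 0.704, 0.71, 0.0]
wrist_force: [0.6, -0.1, 0.8]
finger_gap: 87.9
gripper_force: 0.0
clock: 3.05
position: [539.1, -302.0, 147.9]
ee_rot: [0.0, 0.704, 0.71, 0.0]
wrist_force: [-0.6, -0.7, -0.0]
finger_gap: 88.3
gripper_force: 0.0
[ 539.11534007 -301.96248868  147.9397133 ]
[[255.02435956 190.84658504]]
rowL [64. 64. 63. 63. 64. 66. 66. 66. 65. 64. 64. 56. 39. 26. 23. 22. 23. 22.
 22. 23. 23. 23. 23. 23.] [132. 131. 129. 128. 129. 130. 132. 133. 135. 135. 135. 134. 133. 110.
  70.  53.  55.  57.  57.  57.  56.  55.  55.  55.]
rowR [24. 25. 24. 24. 28. 31. 31. 31. 32. 32. 32. 31. 32. 40. 61. 79. 86. 86.
 85. 85. 86. 87. 87. 87. 86.] [ 54.  53.  54.  56.  59.  61.  62.  62.  61.  60.  57.  61.  90. 129.
 145. 145. 144. 145. 145. 145. 144. 144. 144. 145. 144.]
top [87. 88. 88. 88. 88. 87. 87. 87. 79. 55. 31. 26. 29. 32. 32. 31. 31. 32.
 31. 30.] [89. 90. 89. 89. 89. 89. 89. 89. 83. 64. 39. 27. 29. 33. 34. 34. 33. 34.
 34. 34.]
bot [ 65.  65.  65.  64.  64.  64.  63.  64.  64.  62.  60.  73. 108. 137.
 145. 145. 145. 144. 144. 144. 145. 145.] [ 13.  12.  16.  19.  22.  25.  30.  40.  52.  59.  60.  64.  85. 118.
 140. 145. 144. 144. 145. 145. 144. 144.]
```

View pics/w2.png

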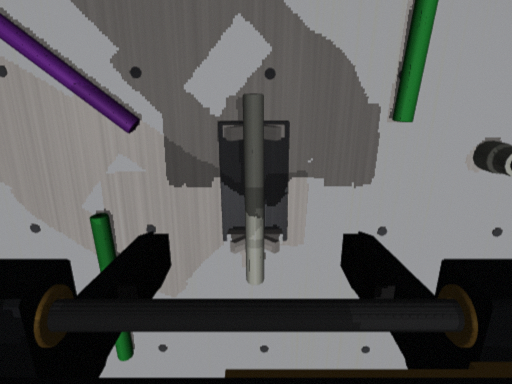

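The shaft runs from (254,94) to (256,284) in this view. Its rest spans 219–289 and the gripper is centred over it.

```bash
python3 - <<'E'
from h import *
d=np.load("w2.npz"); RT=(d["R"],d["t"]); g=cv2.cvtColor(cv2.imread("pics/w2.png"),6).astype(float)
for v in (103,112,150,170,265,275):
    r=g[v,235:275]; e=np.diff(cv2.GaussianBlur(r[None],(3,1),0)[0]); a=np.argsort(-abs(e))[:4]; print(v,sorted(zip((a+235.5).tolist(),e[a].round().tolist())))
print(g[88:100,254],g[278:290,256])
print(cast([[253.7,94.5],[256,284.5]],30,"wrist",RT),cast([[253.7,94.5],[256,284.5]],36,"wrist",RT))
a=cast([[219,121],[289,121],[286,241],[221,241]],8,"wrist",RT); print("rest",a.mean(0))
d=np.load("w1.npz"); RT=(d["R"],d["t"])
L=cast([[208,160],[209.3,200]],12,"wrist",RT);R=cast([[299.2,170],[297.3,205]],12,"wrist",RT)
T=cast([[228,124.2],[282,124.3]],0,"wrist",RT);B=cast([[228,222],[282,222.7]],12,"wrist",RT)
ang=lambda p:np.degrees(np.arctan2(*(p[1]-p[0])[[1,0]]))
print(ang(L),ang(R),ang(T),ang(B))
th=np.radians(22.4);x=np.array([np.cos(th),np.sin(th)]);y=np.array([-x[1],x[0]])
l,r=(L[:,:2]@x),(R[:,:2]@x);t,b=(T[:,:2]@y),(B[:,:2]@y);print(l,r,t,b)
print("ctr",x*(l.mean()+r.mean())/2+y*(t.mean()+b.mean())/2)
E
```

```text
103 [(241.5, -13.0), (242.5, -11.0), (263.5, 20.0), (264.5, 11.0)]
112 [(237.5, -12.0), (242.5, -14.0), (263.5, 21.0), (264.5, 12.0)]
150 [(243.5, 10.0), (244.5, 10.0), (262.5, -12.0), (263.5, -8.0)]
170 [(243.5, 8.0), (244.5, 11.0), (245.5, 8.0), (262.5, -10.0)]
265 [(245.5, -27.0), (249.5, 24.0), (263.5, 30.0), (264.5, 27.0)]
275 [(244.5, -20.0), (245.5, -31.0), (263.5, 31.0), (264.5, 28.0)]
[99. 99. 97. 99. 98. 69. 67. 79. 84. 80. 83. 82.] [144. 145. 143. 145. 145. 146. 145. 146. 152. 151. 150. 150.]
[[ 537.33493873 -227.47118566   30.        ]
 [ 540.45460308 -390.42801503   30.        ]] [[ 537.36344502 -227.43571536   36.        ]
 [ 540.40705644 -386.41989153   36.        ]]
rest [ 537.75492531 -303.49074173    8.        ]
-68.23193319745893 -68.20497117259595 22.374347616020028 21.68344694664609
[482.00485363 481.55006454] [571.41361763 571.02713082] [-145.28002655 -145.30374105] [-243.82068868 -244.52120636]
ctr [560.97885895  20.59498235]
```

```bash
python3 -m inch '[{"translation":[-0.004,0,0.04],"dr":[0,0,-0.5],"hand":0},{"translation":[-0.004,0,0.08],"dr":[0,0,-0.5],"hand":0},{"translation":[-0.004,0,0.105],"dr":[0,0,-0.5],"hand":0},{"translation":[-0.004,0,0.119],"dr":[0,0,-0.5],"hand":0},{"translation":[-0.004,0,0.119],"dr":[0,0,-0.5],"hand":0},{"translation":[-0.004,0,0.119],"dr":[0,0,-0.5],"hand":0}]'
python3 -m inch '[{"translation":[0,0,0],"dr":[0,0,0],"hand":1},{"translation":[0,0,0],"dr":[0,0,0],"hand":1},{"translation":[0,0,0],"dr":[0,0,0],"hand":1},{"translation":[0,0,0],"dr":[0,0,0],"hand":1},{"translation":[0,0,0],"dr":[0,0,0],"hand":1},{"translation":[0,0,0],"dr":[0,0,0],"hand":1},{"translation":[0,0,0],"dr":[0,0,0],"hand":1},{"translation":[0,0,0],"dr":[0,0,0],"hand":1}]' 30
```

```text
clock: 3.7
position: [539.4, -307.3, 29.7]
ee_rot: [0.001, 0.701, 0.713, 0.0]
wrist_force: [0.5, 0.4, 0.3]
finger_gap: 87.6
gripper_force: 0.0
clock: 4.5
position: [538.8, -307.1, 28.5]
ee_rot: [-0.0, 0.701, 0.713, -0.0]
wrist_force: [-0.5, 0.8, -0.3]
finger_gap: 26.5
gripper_force: 0.0
```

```bash
python3 -m inch '[{"translation":[0,0,0],"dr":[0,0,0],"hand":1},{"translation":[0,0,0],"dr":[0,0,0],"hand":1},{"translation":[0,0,0],"dr":[0,0,0],"hand":1},{"translation":[0,0,0],"dr":[0,0,0],"hand":1}]' 30
python3 -m inch '[{"translation":[0,0,-0.02],"dr":[0,0,0],"hand":1},{"translation":[0,0,-0.05],"dr":[0,0,0],"hand":1},{"translation":[0,0,-0.09],"dr":[0,0,0],"hand":1},{"translation":[0,0,-0.13],"dr":[0,0,0],"hand":1},{"translation":[0,0,-0.15],"dr":[0,0,0],"hand":1},{"translation":[0,0,-0.15],"dr":[0,0,0],"hand":1},{"translation":[0,0,-0.15],"dr":[0,0,0],"hand":1},{"translation":[0,0,-0.15],"dr":[0,0,0],"hand":1}]' 30
python3 - <<'E'
from h import *
RT=tool(); im=viewer.read_camera("wrist"); np.savez("w3",R=RT[0],t=RT[1]); cv2.imwrite("pics/w3.png",im)
print(RT[1],sensors.get_state()["finger_gap"],sensors.get_state()["gripper_force"]); print(proj(RT[1]+np.array([[0,80,1],[0,0,1]]),"wrist",RT))
E
```

```text
clock: 4.9
position: [538.1, -307.0, 28.5]
ee_rot: [-0.001, 0.701, 0.713, -0.0]
wrist_force: [-5.8, -0.4, 2.8]
finger_gap: 15.1
gripper_force: 29.7
clock: 5.7
position: [538.3, -306.6, 176.4]
ee_rot: [-0.002, 0.701, 0.713, -0.0]
wrist_force: [0.2, -0.6, -2.5]
finger_gap: 14.5
gripper_force: 30.0
[ 538.29853466 -306.61408405  176.3697487 ] 14.613364855773662 30.020572543144226
[[258.49192626  81.3258734 ]
 [255.30408469 267.30395176]]
```

View pics/w3.png

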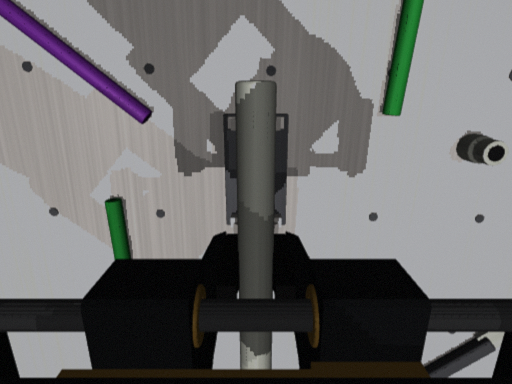

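The shaft is gripped centred: its end is seen at row 82, predicted 81. I'll carry it to above the fixture.

```bash
python3 -m inch '[{"translation":[0.02,0.002,0],"dr":[0,0,-2],"hand":1},{"translation":[0.055,0.005,0],"dr":[0,0,-5],"hand":1},{"translation":[0.095,0.008,0.005],"dr":[0,0,-8],"hand":1},{"translation":[0.14,0.012,0.01],"dr":[0,0,-11],"hand":1},{"translation":[0.185,0.016,0.015],"dr":[0,0,-14],"hand":1},{"translation":[0.23,0.02,0.02],"dr":[0,0,-17],"hand":1},{"translation":[0.275,0.024,0.03],"dr":[0,0,-20],"hand":1},{"translation":[0.31,0.027,0.04],"dr":[0,0,-21],"hand":1},{"translation":[0.327,0.0283,0.045],"dr":[0,0,-21],"hand":1},{"translation":[0.327,0.0283,0.045],"dr":[0,0,-21],"hand":1}]' 30
python3 -m inch '[{"translation":[0,0,0],"dr":[0,0,0],"hand":1},{"translation":[0,0,0],"dr":[0,0,0],"hand":1},{"translation":[0,0,0],"dr":[0,0,0],"hand":1}]' 30
python3 - <<'E'
from h import *
s=sensors.get_state(); RT=tool(); im=viewer.read_camera("wrist"); np.savez("w4",R=RT[0],t=RT[1]); cv2.imwrite("pics/w4.png",im)
print(s["position"],s["ee_rot"],s["finger_gap"])
R=RT[0]; print("tool y ang",np.degrees(np.arctan2(R[1,1],R[0,1])), "need (tool axes mm):",R.T@(np.array([561,20.8,0])-[*RT[1][:2],0]))
th=np.radians(22);F=np.array([[np.cos(th),-np.sin(th)],[np.sin(th),np.cos(th)]])
w=lambda x,y,z:[*(F@[x,y]+[561,20.8]),z]
print(proj([w(-45,-50,12),w(45,-50,12),w(45,50,12),w(-45,50,12)],"wrist",RT).round(0).tolist())
E
```

```text
clock: 6.75
position: [560.7, 23.5, 132.2]
ee_rot: [-0.001, 0.558, 0.83, -0.0]
wrist_force: [-0.4, -1.7, -2.9]
finger_gap: 14.8
gripper_force: 30.0
clock: 7.05
position: [561.9, 19.4, 133.7]
ee_rot: [0.0, 0.56, 0.828, 0.0]
wrist_force: [0.9, -0.3, -3.0]
finger_gap: 14.6
gripper_force: 30.0
[561.86777968  19.43956778 133.72988782] [1.96657475e-04 5.60174108e-01 8.28374871e-01 5.48285374e-05] 14.632905307316387
tool y ang 21.864322151375898 need (tool axes mm): [ 1.58574377e+00 -2.98720328e-01 -5.12197596e-04]
[[204.0, 242.0], [307.0, 242.0], [313.0, 125.0], [197.0, 126.0]]
```

View pics/w4.png

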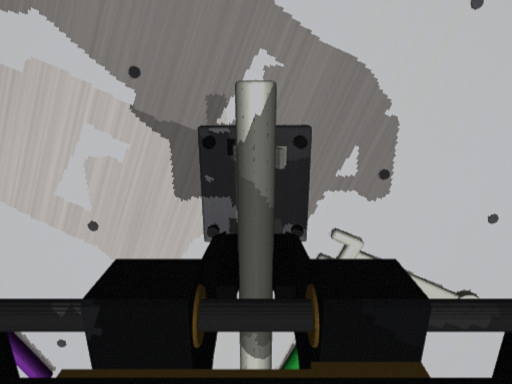

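```bash
python3 -m inch '[{"translation":[0.0016,0,0.03],"dr":[0,0,0],"hand":1},{"translation":[0.0016,0,0.055],"dr":[0,0,0],"hand":1},{"translation":[0.0016,0,0.07],"dr":[0,0,0],"hand":1},{"translation":[0.0016,0,0.078],"dr":[0,0,0],"hand":1},{"translation":[0.0016,0,0.082],"dr":[0,0,0],"hand":1},{"translation":[0.0016,0,0.084],"dr":[0,0,0],"hand":1},{"translation":[0.0016,0,0.084],"dr":[0,0,0],"hand":1},{"translation":[0.0016,0,0.084],"dr":[0,0,0],"hand":1},{"translation":[0.0016,0,0.084],"dr":[0,0,0],"hand":1}]' 30
python3 - <<'E'
from h import *
s=sensors.get_state(); RT=tool(); R=RT[0]
print(s["position"],s["wrist_force"],"need:",R.T@(np.array([561,20.8,0])-[*RT[1][:2],0]))
im=viewer.read_camera("scene"); cv2.imwrite("pics/s1.png",cv2.resize(im[130:220,215:315],None,fx=6,fy=6,interpolation=2))
E
```

```text
clock: 8.0
position: [561.2, 21.6, 49.9]
ee_rot: [0.0, 0.56, 0.829, -0.0]
wrist_force: [-2.4, -2.4, -1.1]
finger_gap: 15.0
gripper_force: 29.9
[561.17349091  21.59165629  49.94072716] [-2.37423918 -2.41171484 -1.08745154] need: [-6.69537364e-01 -4.56660028e-01  3.29288394e-04]
```

View pics/s1.png

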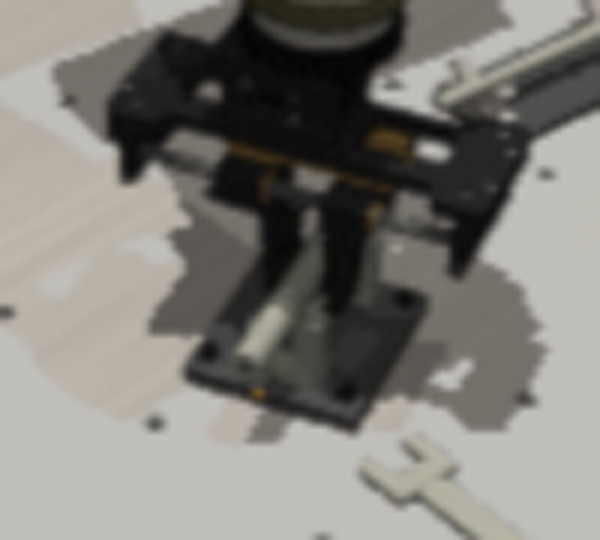

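Shaft is over the mouth, lightly touching the posts (about 3 N towards fixture -x). I'll ease 1 mm to -x and lower to contact.

```bash
python3 -m inch '[{"translation":[-0.0005,-0.001,0.001],"dr":[0,0,0],"hand":1},{"translation":[-0.0005,-0.001,0.002],"dr":[0,0,0],"hand":1},{"translation":[-0.0005,-0.001,0.003],"dr":[0,0,0],"hand":1},{"translation":[-0.0005,-0.001,0.003],"dr":[0,0,0],"hand":1}]' 30
python3 -m inch '[{"translation":[0,0,0.001],"dr":[0,0,0],"hand":1},{"translation":[0,0,0.0015],"dr":[0,0,0],"hand":1},{"translation":[0,0,0.0015],"dr":[0,0,0],"hand":1}]' 30
```

```text
clock: 8.45
position: [560.5, 21.1, 46.4]
ee_rot: [-0.0, 0.56, 0.829, 0.0]
wrist_force: [0.4, -0.6, -3.3]
finger_gap: 14.4
gripper_force: 30.0
clock: 8.75
position: [560.5, 21.0, 45.0]
ee_rot: [0.0, 0.56, 0.829, 0.0]
wrist_force: [-0.2, -0.2, -2.8]
finger_gap: 14.6
gripper_force: 30.0
```

```bash
python3 -m inch '[{"translation":[0,0,0.0007],"dr":[0,0,0],"hand":1},{"translation":[0,0,0.0007],"dr":[0,0,0],"hand":1}]' 30
python3 -m inch '[{"translation":[0,0,0.0007],"dr":[0,0,0],"hand":1},{"translation":[0,0,0.0007],"dr":[0,0,0],"hand":1}]' 30
```

```text
clock: 8.95
position: [560.7, 21.0, 44.6]
ee_rot: [0.0, 0.56, 0.829, 0.0]
wrist_force: [1.1, 1.6, -1.2]
finger_gap: 14.3
gripper_force: 29.9
clock: 9.15
position: [561.0, 21.1, 44.2]
ee_rot: [0.001, 0.56, 0.829, 0.0]
wrist_force: [1.7, 0.7, 3.7]
finger_gap: 14.8
gripper_force: 29.6
```

Contact at the mouth height. Releasing.

```bash
python3 -m inch '[{"translation":[0,0,-0.0003],"dr":[0,0,0],"hand":0.9},{"translation":[0,0,-0.0003],"dr":[0,0,0],"hand":0.7},{"translation":[0,0,-0.0003],"dr":[0,0,0],"hand":0.5},{"translation":[0,0,-0.0003],"dr":[0,0,0],"hand":0.5},{"translation":[0,0,-0.0003],"dr":[0,0,0],"hand":0.5},{"translation":[0,0,-0.0003],"dr":[0,0,0],"hand":0.5},{"translation":[0,0,-0.0003],"dr":[0,0,0],"hand":0.5},{"translation":[0,0,-0.0003],"dr":[0,0,0],"hand":0.5}]'
python3 -m inch '[{"translation":[0,0,-0.02],"dr":[0,0,0],"hand":0.5},{"translation":[0,0,-0.05],"dr":[0,0,0],"hand":0.5},{"translation":[0,0,-0.08],"dr":[0,0,0],"hand":0.5},{"translation":[0,0,-0.1],"dr":[0,0,0],"hand":0.5},{"translation":[0,0,-0.1],"dr":[0,0,0],"hand":0.5},{"translation":[0,0,-0.1],"dr":[0,0,0],"hand":0.5},{"translation":[0,0,-0.1],"dr":[0,0,0],"hand":0.5}]'
python3 - <<'E'
from h import *
RT=tool(); im=viewer.read_camera("wrist"); np.savez("w5",R=RT[0],t=RT[1]); cv2.imwrite("pics/w5.png",im); cv2.imwrite("pics/s2.png",viewer.read_camera("scene"))
print(RT[1])
th=np.radians(22);F=np.array([[np.cos(th),-np.sin(th)],[np.sin(th),np.cos(th)]])
for n,z in(("mouth",46),("seat",28)): print(n,proj([[*(F@[0,y]+[561,20.8]),z] for y in(-80,0,80)],"wrist",RT).round(1).tolist())
E
```

```text
clock: 9.95
position: [560.4, 21.0, 43.9]
ee_rot: [-0.0, 0.56, 0.829, -0.0]
wrist_force: [-0.7, 0.1, -0.9]
finger_gap: 43.5
gripper_force: 0.0
clock: 10.65
position: [559.9, 21.1, 142.6]
ee_rot: [-0.001, 0.56, 0.829, -0.001]
wrist_force: [0.6, 0.2, 0.7]
finger_gap: 43.9
gripper_force: 0.0
[559.89521108  21.08013584 142.59360883]
mouth [[257.3, 291.5], [257.3, 199.7], [257.3, 87.5]]
seat [[257.3, 279.3], [257.2, 192.5], [257.2, 87.9]]
```

View pics/w5.png

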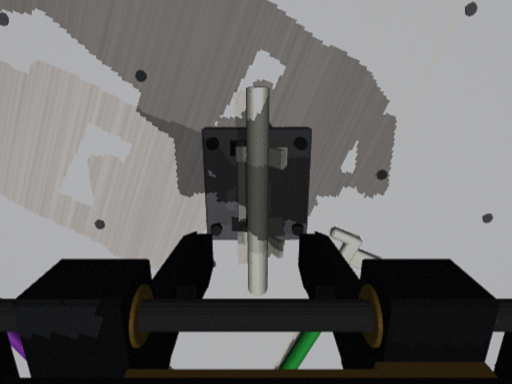

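The shaft rests released in both mouths. Its ends are at (258,88) and (258,293), against a mouth prediction of 87.5 and 291.5. Next I close the fingers and press.

```bash
python3 -m inch '[{"translation":[0,0.0005,0],"dr":[0,0,0],"hand":1},{"translation":[0,0.0005,0],"dr":[0,0,0],"hand":1},{"translation":[0,0.0005,0.02],"dr":[0,0,0],"hand":1},{"translation":[0,0.0005,0.03],"dr":[0,0,0],"hand":1},{"translation":[0,0.0005,0.04],"dr":[0,0,0],"hand":1},{"translation":[0,0.0005,0.05],"dr":[0,0,0],"hand":1},{"translation":[0,0.0005,0.058],"dr":[0,0,0],"hand":1},{"translation":[0,0.0005,0.063],"dr":[0,0,0],"hand":1},{"translation":[0,0.0005,0.066],"dr":[0,0,0],"hand":1},{"translation":[0,0.0005,0.066],"dr":[0,0,0],"hand":1}]' 20
python3 -m inch '[{"translation":[0,0,0],"dr":[0,0,0],"hand":1},{"translation":[0,0,0.001],"dr":[0,0,0],"hand":1},{"translation":[0,0,0.002],"dr":[0,0,0],"hand":1},{"translation":[0,0,0.003],"dr":[0,0,0],"hand":1},{"translation":[0,0,0.004],"dr":[0,0,0],"hand":1}]' 20
```

```text
clock: 11.75
position: [560.9, 21.2, 77.8]
ee_rot: [-0.0, 0.56, 0.829, -0.0]
wrist_force: [-0.4, -0.1, 0.3]
finger_gap: 0.2
gripper_force: 0.0
clock: 12.25
position: [560.9, 21.2, 73.9]
ee_rot: [0.0, 0.56, 0.829, 0.0]
wrist_force: [0.7, -0.9, 0.1]
finger_gap: 0.6
gripper_force: 0.0
```

```bash
python3 -m inch '[{"translation":[0,0,0.001],"dr":[0,0,0],"hand":1},{"translation":[0,0,0.002],"dr":[0,0,0],"hand":1},{"translation":[0,0,0.003],"dr":[0,0,0],"hand":1},{"translation":[0,0,0.004],"dr":[0,0,0],"hand":1},{"translation":[0,0,0.005],"dr":[0,0,0],"hand":1}]' 20
python3 -m inch '[{"translation":[0,0,0.001],"dr":[0,0,0],"hand":1},{"translation":[0,0,0.002],"dr":[0,0,0],"hand":1},{"translation":[0,0,0.003],"dr":[0,0,0],"hand":1},{"translation":[0,0,0.004],"dr":[0,0,0],"hand":1},{"translation":[0,0,0.005],"dr":[0,0,0],"hand":1}]' 20
```

```text
clock: 12.75
position: [561.4, 21.2, 70.1]
ee_rot: [0.001, 0.56, 0.829, 0.0]
wrist_force: [-2.7, 0.9, 14.4]
finger_gap: 0.3
gripper_force: 7.4
clock: 13.25
position: [563.3, 21.5, 65.7]
ee_rot: [0.003, 0.56, 0.829, 0.002]
wrist_force: [4.3, 3.0, 9.3]
finger_gap: 0.8
gripper_force: 4.4
```

```bash
python3 -m inch '[{"translation":[0,-0.001,0.001],"dr":[0,0,0],"hand":1},{"translation":[0,-0.001,0.002],"dr":[0,0,0],"hand":1},{"translation":[0,-0.001,0.003],"dr":[0,0,0],"hand":1},{"translation":[0,-0.001,0.004],"dr":[0,0,0],"hand":1},{"translation":[0,-0.001,0.005],"dr":[0,0,0],"hand":1}]' 20
python3 -m inch '[{"translation":[0,0,0.001],"dr":[0,0,0],"hand":1},{"translation":[0,0,0.002],"dr":[0,0,0],"hand":1},{"translation":[0,0,0.003],"dr":[0,0,0],"hand":1},{"translation":[0,0,0.004],"dr":[0,0,0],"hand":1},{"translation":[0,0,0.005],"dr":[0,0,0],"hand":1}]' 20
```

```text
clock: 13.75
position: [561.1, 20.7, 59.9]
ee_rot: [0.002, 0.56, 0.829, 0.001]
wrist_force: [-0.4, 0.2, -0.1]
finger_gap: 0.7
gripper_force: 0.0
clock: 14.25
position: [560.7, 20.4, 55.4]
ee_rot: [0.001, 0.56, 0.829, 0.0]
wrist_force: [-0.8, -2.4, 13.1]
finger_gap: 0.4
gripper_force: 6.4
```

```bash
python3 -m inch '[{"translation":[0,0,0.001],"dr":[0,0,0],"hand":1},{"translation":[0,0,0.002],"dr":[0,0,0],"hand":1},{"translation":[0,0,0.002],"dr":[0,0,0],"hand":1}]' 20
```

```text
clock: 14.55
position: [560.8, 20.3, 53.0]
ee_rot: [0.001, 0.56, 0.829, 0.0]
wrist_force: [-0.1, -3.1, 10.2]
finger_gap: 0.6
gripper_force: 5.4
```

```bash
python3 -m inch '[{"translation":[0,0,0.0005],"dr":[0,0,0],"hand":1},{"translation":[0,0,0.001],"dr":[0,0,0],"hand":1},{"translation":[0,0,0.001],"dr":[0,0,0],"hand":1}]' 20
python3 -m inch '[{"translation":[0,0,0.0005],"dr":[0,0,0],"hand":1},{"translation":[0,0,0.001],"dr":[0,0,0],"hand":1},{"translation":[0,0,0.001],"dr":[0,0,0],"hand":1}]' 20
```

```text
clock: 14.85
position: [560.9, 20.3, 52.9]
ee_rot: [0.002, 0.56, 0.829, 0.0]
wrist_force: [-2.5, -1.9, 18.9]
finger_gap: 0.9
gripper_force: 9.5
clock: 15.15
position: [561.0, 20.3, 52.7]
ee_rot: [0.002, 0.56, 0.829, 0.001]
wrist_force: [-5.6, -1.9, 26.1]
finger_gap: -0.0
gripper_force: 13.6
```

The tool is at a hard stop with TCP at 52.8, which matches the seat (53). Retreating to check.

```bash
python3 -m inch '[{"translation":[0,0,-0.005],"dr":[0,0,0],"hand":1},{"translation":[0,0,-0.03],"dr":[0,0,0],"hand":1},{"translation":[0,0,-0.06],"dr":[0,0,0],"hand":1},{"translation":[0,0,-0.09],"dr":[0,0,0],"hand":0.6},{"translation":[0,0,-0.092],"dr":[0,0,0],"hand":0.5},{"translation":[0,0,-0.092],"dr":[0,0,0],"hand":0.5},{"translation":[0,0,-0.092],"dr":[0,0,0],"hand":0.5},{"translation":[0,0,-0.092],"dr":[0,0,0],"hand":0.5},{"translation":[0,0,-0.092],"dr":[0,0,0],"hand":0.5},{"translation":[0,0,-0.092],"dr":[0,0,0],"hand":0.5}]' 20
python3 - <<'E'
from h import *
RT=tool(); im=viewer.read_camera("wrist"); sc=viewer.read_camera("scene")
print(RT[1])
th=np.radians(22);F=np.array([[np.cos(th),-np.sin(th)],[np.sin(th),np.cos(th)]])
for n,z in(("mouth",46),("seat",28)): print(n,proj([[*(F@[0,y]+[561,20.8]),z] for y in(-80,0,80)],"wrist",RT).round(1).tolist())
M=np.zeros((384,790,3),np.uint8); M[:,:400]=cv2.resize(im[70:310,130:380],(400,384),interpolation=2)
s=[cv2.resize(a[155:205,235:295],(390,190),interpolation=2) for a in(cv2.imread("pics/s2.png"),sc)]
M[:190,400:]=s[0];M[192:382,400:]=s[1];cv2.imwrite("pics/end.png",M)
E
```

```text
clock: 16.15
position: [559.9, 20.8, 141.4]
ee_rot: [-0.0, 0.56, 0.829, -0.0]
wrist_force: [0.3, 0.9, 0.3]
finger_gap: 43.8
gripper_force: 0.0
[559.85236467  20.81038463 141.40056128]
mouth [[257.4, 292.1], [257.4, 199.8], [257.3, 87.0]]
seat [[257.3, 279.7], [257.2, 192.5], [257.2, 87.4]]
```

View pics/end.png

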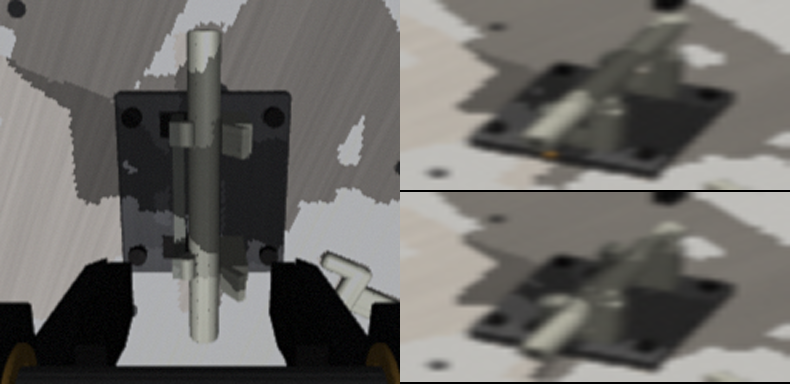

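The shaft sits about 10 px shorter than in the mouth view (rows 88.7–284), which matches seat depth. It is level and centred, and the jaw noses have closed over it. Handing in.

```bash
python3 -c "
from bench import workorder; print(workorder.sign_off())"
```

```text
the job is handed in; nothing more can be done
None
```

I laid the shaft in the fork mouths, let go of it there, then pressed it down onto the seats and handed the job in at about 16 s; sign-off gave no verdict, but the press stop height and last pictures show it home with the jaw closed over it.

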